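# Reload the spray can carrier in reverse order

### The job

Move the four spray cans from the blue storage rack into the four cells of the metal carrier in reverse order, because the carrier goes into the service trolley the other way round: the can nearest the storage rack's yellow end goes in the cell farthest from the carrier's yellow end, and so on down the row. Keep the cans upright and set each one down gently on the floor of its cell without dropping it, let go of them all, and leave the tape, wrench and jar where they are.

Things in the scene. Friction and masses are not known exactly. Their poses are not given: they have to be found in the camera images.
- can_red_mid (a point): centre, half-way up, of the small upright spray can with red cap and red band: 104 mm high, body a cylinder 42 mm across and 72 mm high (from 52 mm below this point to 20 mm above it), then a 34 mm wide cap; z along the can, up. 0.1 to 0.2 kg. It starts loose in the holder with the red tab; in a holder or carrier cell this point is 68 mm above the bench.
- can_green_mid (a point): centre, half-way up, of the small upright spray can with green cap and green band: 104 mm high, body a cylinder 42 mm across and 72 mm high (from 52 mm below this point to 20 mm above it), then a 34 mm wide cap; z along the can, up. 0.1 to 0.2 kg. It starts loose in the holder with the green tab; in a holder or carrier cell this point is 68 mm above the bench.
- can_blue_mid (a point): centre, half-way up, of the small upright spray can with blue cap and blue band: 104 mm high, body a cylinder 42 mm across and 72 mm high (from 52 mm below this point to 20 mm above it), then a 34 mm wide cap; z along the can, up. 0.1 to 0.2 kg. It starts loose in the holder with the blue tab; in a holder or carrier cell this point is 68 mm above the bench.
- can_white_mid (a point): centre, half-way up, of the small upright spray can with white cap and white band: 104 mm high, body a cylinder 42 mm across and 72 mm high (from 52 mm below this point to 20 mm above it), then a 34 mm wide cap; z along the can, up. 0.1 to 0.2 kg. It starts loose in the holder with the white tab; in a holder or carrier cell this point is 68 mm above the bench.
- holder_red: fixed grey square cup on the storage rack, 64 mm outside, 56 mm inside, 4 mm floor, walls 20 mm high, with a red tab 14 by 50 mm on its +x side; origin at the centre of its underside, which is 12 mm above the bench. The can with the red cap starts in it. The four holders stand 80 mm apart in a row along the storage rack, in an order that changes from start to start.
- holder_green: fixed grey square cup on the storage rack, 64 mm outside, 56 mm inside, 4 mm floor, walls 20 mm high, with a green tab 14 by 50 mm on its +x side; origin at the centre of its underside, which is 12 mm above the bench. The can with the green cap starts in it. The four holders stand 80 mm apart in a row along the storage rack, in an order that changes from start to start.
- holder_blue: fixed grey square cup on the storage rack, 64 mm outside, 56 mm inside, 4 mm floor, walls 20 mm high, with a blue tab 14 by 50 mm on its +x side; origin at the centre of its underside, which is 12 mm above the bench. The can with the blue cap starts in it. The four holders stand 80 mm apart in a row along the storage rack, in an order that changes from start to start.
- holder_white: fixed grey square cup on the storage rack, 64 mm outside, 56 mm inside, 4 mm floor, walls 20 mm high, with a white tab 14 by 50 mm on its +x side; origin at the centre of its underside, which is 12 mm above the bench. The can with the white cap starts in it. The four holders stand 80 mm apart in a row along the storage rack, in an order that changes from start to start.
- storage_rack: fixed blue steel bar under the four holders, 70 (x) by 356 (y) mm, 12 mm thick, on the bench; origin at the centre of its underside; its y axis runs along the row towards its YELLOW end block (the other is blue); end blocks 34 mm high, 20 mm thick. The holders stand at y = -120, -40, 40, 120 mm.
- carrier: fixed metal carrier, 70 (x) by 356 (y) mm, with a row of four empty black cells; origin at the centre of its underside, on the bench; y axis along the row towards its YELLOW end block (the other is metal; both 34 mm high). Cell centres: x = 0, y = -120, -40, 40, 120 mm; 56 mm wide inside, floor 16 mm, wall tops 32 mm above the bench. Roughly parallel to the storage rack; either may be nearer.
- tape_roll: orange roll of tape lying flat, 100 mm across, 48 mm high; origin at the centre of its underside. Not to be disturbed.
- wrench: steel wrench lying on the bench, 150 mm long; origin at the middle of its underside. Not to be disturbed.
- jar: amber glass jar with dark lid, 70 mm across, 85 mm high; origin at the centre of its underside. Not to be disturbed.

How it is judged:
By the outcome, as a careful person would: the job done as asked, in the order asked, and still so for the second after the job is handed in, with the robot touching nothing.
It also fails if it takes over 120 s, if anything falls off the work surface, if the arm or the gripper's body presses on something with over 40 N, if the wrist force passes 120 N, or if a joint passes its speed limit or range.

### The arm

A 6-joint arm with a two-finger parallel gripper is mounted at the origin on the work surface. World frame = base frame: x ahead of the robot, y to its left, z up, the work surface at z = 0. Lengths are in m, angles in rad, forces in N, time in s.
With the tool pointing down it reaches from about 0.35 to 0.775 m from the base axis. Payload 7.3 kg.
Tool frame: the origin (TCP) lies on the front face of the gripper's body, between the roots of the fingers; the fingertips stand 66 mm ahead of it and the grasp point (between the pads) lies 47 mm ahead of it; z points along the fingers, y is the direction in which the jaws open and shut (so a half turn about z gives the same grasp; the last joint's range is limited). The gripper opens to 92 mm and grips with 3 to 60 N. Pads are 19 mm wide; open, the fingers measure 130 mm over their backs; the gripper's body (75 mm by 190 mm) begins 47 mm behind the grasp point.
Start: joints at [-1.334, 0.342, 1.524, -0, 1.275, -0.146], TCP at [0.196, -0.487, 0.292] pointing down, gripper open.
Joint ranges: [-2.53, 2.53], [-0.77, 2.02], [0.04, 2.7], [-1, 4.14], [0.28, 2.66], [-3.11, 3.11]. Speed limits (rad/s): [2.57, 2.57, 3.14, 3.14, 3.14, 3.14].

### API

Orientations are given as [roll, pitch, yaw] about the fixed x, y, z axes, in that order (R = Rz(yaw) Ry(pitch) Rx(roll)).
In Python, from cell import observe, read_camera, hand_in, search_frame, tip_of gives the robot as it stands. The module is installed in compiled form; this text tells all that it offers.
- The arm moves only by the tool apply_moves, never from a script. Its argument "motion" is a list of rows, each an object with "offset": the shift along the tool's x, y, z in mm, a list of three; "rotation": the turn, a rotation vector about the tool's x, y, z in rad, a list of three. In form: [{"offset": [x, y, z], "rotation": [rx, ry, rz]}, ...]. A call has 1 to 12 rows; each row shifts and turns the pose as measured when the row begins, along the tool's axes as they then stand; what a row does not reach is not made up. A row lasts 1/12 s, in which the tool goes at most 41.7 mm and 7.16 degrees, less where a joint would pass 70% of its speed; a pose out of reach is approached as far as the arm can. A call with a gripper value outside its range is refused whole. "grip" is the closure, from 0 (fully open) to 1 (shut), set as the call begins (left out, the last holds). The fingers move at their own pace and stop on an object; "grip_force" is the grip in N (left out, the last holds). Time passes only in rows, so rows that do not move let the fingers close. It gives the time, the measured TCP pose, the force and the opening at its end, in the units of the state.
- observe(): the state, without advancing time (a new reading comes with each control period).
- read_camera(name): name is "scene" or "top"; returns a dict with "img" (400x640x3 uint8, red, green, blue), "camera_matrix" (3x3 intrinsics, pixels), "R" (3x3) and "t" (3): a world point X has camera coordinates R X + t. Camera axes: x right, y down, z forward; pixel columns grow to the right and rows downward; lengths in m; the calibration is good to about 2 mm. A picture is of the moment at which its call begins. There is no depth.
- hand_in(): hands the job in, once; it reports no verdict.
Trained networks look in a picture, given as the dict that the camera call returned (one of the last four; its "shot" number tells which), for a name from the list of things; names that differ only in an ending like _2 or _b are one class to them, and where a whole thing is asked for, a point or a joint stands for the part that bears it (a point fixed in the world has none). Each returns a list of dicts, best first, with "score" (0 to 1); they miss things now and then, are a little off and sometimes report something else, mostly with a low value. They report only what shows in the picture. A call takes as long as a camera call.
- search_frame(query, picture): "location" ([x, y, z] in m, in world coordinates, good to about 4 mm: the middle of the surface that is visible of it).
- tip_of(query, picture): "location" ([x, y, z] in m, in world coordinates, good to about 4 mm: a listed point, or the origin of a listed thing).
The state is a dict: "time": time; "qpos": joint angles; "qvel": joint speeds; "joint_efforts": joint torques, N m; "tool_pos": TCP position; "tool_rot": TCP orientation; "contact_force": force on the tool from outside, world axes, zero at the start; "torque": the same for the moment, N m; "opening": finger opening in m.
Only numpy, scipy, OpenCV 4.12 (cv2) and the standard library are available. Lean on these libraries where they do the work, as an engineer would, in place of code of your own. Each camera call takes 0.05 s, during which the arm holds its last target.

## Working session

There is one attempt and no reset: what is moved stays moved. The work goes in short steps, Python scripts to look and compute and a tool call to move; the robot and the scene stay as the last step left them, time stands still between calls to the robot, and variables do not carry over. Pictures are saved under pics/ and viewed, and the job is handed in when it is done.

Besides the shell and the picture viewer there is one more tool, called after ">>>" in YAML: its name, and indented under it one key for each argument. apply_moves: Moves the arm, as the interface text tells. Its arguments: {"type":"object","properties":{"motion":{"type":"array"},"grip":{"type":"number"},"grip_force":{"type":"number"}},"required":["motion"]}

```bash
mkdir -p pics; python3 - <<'E'
from cell import *
import cv2,numpy as np
s=observe();print({k:np.round(v,3) for k,v in s.items()})
for n in("scene","top"):
    p=read_camera(n);cv2.imwrite(f"pics/{n}0.png",p["img"][:,:,::-1]);print(n,np.round(p["camera_matrix"],1).tolist(),np.round(p["R"],3).tolist(),np.round(p["t"],3))
    for q in["can_red_mid","can_green_mid","can_blue_mid","can_white_mid","holder_red","holder_green","holder_blue","holder_white","storage_rack","carrier","tape_roll","wrench","jar"]:
        print(q,[(np.round(d["location"],3).tolist(),round(d["score"],2)) for d in tip_of(q,p)[:2]])
E
```

```text
{'time': np.float64(0.0), 'qpos': array([-1.334,  0.343,  1.525,  0.   ,  1.275, -0.146]), 'qvel': array([ 0.   , -0.002,  0.001,  0.   ,  0.   , -0.001]), 'joint_efforts': array([-1.0000e-03, -4.3125e+01, -2.4422e+01,  7.2000e-02,  5.6000e-02,
       -0.0000e+00]), 'tool_pos': array([ 0.196, -0.487,  0.292]), 'tool_rot': array([-3.14 , -0.   ,  0.383]), 'contact_force': array([-0.452,  0.627,  0.425]), 'torque': array([-0.008,  0.015, -0.01 ]), 'opening': np.float64(0.092)}
scene [[371.9, 0.0, 323.8], [0.0, 371.9, 196.9], [0.0, 0.0, 1.0]] [[-0.811, 0.584, 0.019], [0.339, 0.497, -0.799], [-0.476, -0.641, -0.601]] [ 0.455 -0.129  1.312]
can_red_mid [([0.457, 0.168, 0.066], 0.92), ([0.458, 0.053, -0.002], 0.62)]
can_green_mid [([0.467, -0.067, 0.067], 0.8)]
can_blue_mid [([0.457, 0.011, 0.068], 0.89)]
can_white_mid [([0.46, 0.09, 0.068], 0.59)]
holder_red [([0.459, 0.167, 0.01], 0.63), ([0.465, -0.068, 0.069], 0.61)]
holder_green [([0.465, -0.069, 0.01], 0.82)]
holder_blue [([0.464, 0.016, 0.01], 0.85)]
holder_white [([0.455, 0.09, 0.009], 0.67)]
storage_rack [([0.459, 0.049, -0.001], 
[... 312 characters left out ...]
], [-0.996, -0.005, -0.085], [0.085, -0.005, -0.996]] [-0.001  0.547  0.92 ]
can_red_mid [([0.454, 0.161, 0.067], 0.77)]
can_green_mid [([0.467, -0.072, 0.072], 0.58), ([0.455, 0.169, 0.015], 0.33)]
can_blue_mid [([0.459, 0.009, 0.064], 0.72), ([0.458, 0.016, 0.014], 0.52)]
can_white_mid [([0.459, 0.09, 0.07], 0.71)]
holder_red [([0.458, 0.17, 0.015], 0.65)]
holder_green [([0.465, -0.07, 0.016], 0.67)]
holder_blue [([0.463, 0.014, 0.016], 0.82)]
holder_white [([0.46, 0.094, 0.014], 0.76)]
storage_rack [([0.458, 0.048, -0.001], 0.93)]
carrier [([0.621, -0.023, -0.001], 0.75)]
tape_roll [([0.538, 0.39, 0.001], 0.84)]
wrench [([0.402, -0.361, -0.003], 0.62)]
jar [([0.559, -0.392, 0.001], 0.83)]
```

View pics/scene0.png

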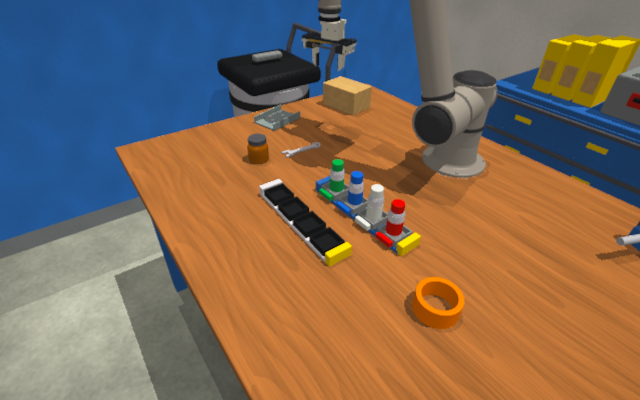

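View pics/top0.png

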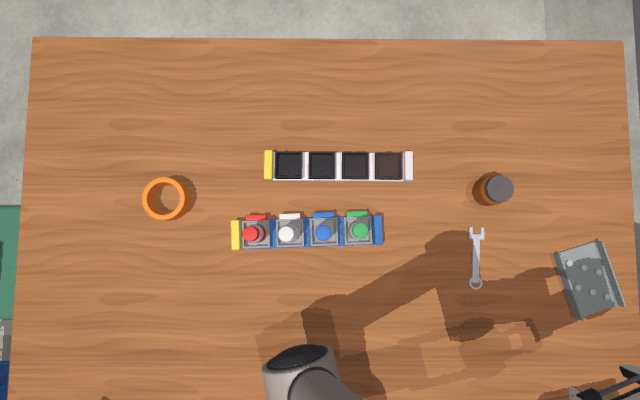

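```bash
cat > h.py <<'E'
import numpy as np,cv2
def ray(p,uv,z):
    K,R,t=p["camera_matrix"],np.array(p["R"]),np.array(p["t"])
    d=R.T@np.linalg.solve(K,[uv[0],uv[1],1.]);c=-R.T@t
    return c+d*(z-c[2])/d[2]
def proj(p,X):
    x=p["camera_matrix"]@(np.array(p["R"])@np.array(X)+np.array(p["t"]));return x[:2]/x[2]
E
python3 - <<'E'
from cell import *
from h import *
p=read_camera("top");im=p["img"][:,:,::-1].copy()
hsv=cv2.cvtColor(im,cv2.COLOR_BGR2HSV)
def blobs(m,name,z):
    n,l,st,c=cv2.connectedComponentsWithStats(m.astype(np.uint8))
    for i in range(1,n):
        if st[i,4]>40 and 220<c[i][0]<430 and 140<c[i][1]<260: print(name,st[i],c[i].round(1),ray(p,c[i],z).round(4))
H,S,V=[hsv[...,i].astype(int) for i in range(3)]
blobs((H>20)&(H<35)&(S>150)&(V>120),"yellow",.034)
blobs(((H<6)|(H>174))&(S>180)&(V>100),"red",.12)
blobs((H>50)&(H<80)&(S>120)&(V>60),"green",.12)
blobs((H>100)&(H<118)&(S>150)&(V>120),"blue",.12)
blobs((S<45)&(V>170),"white",.032)
blobs((V<60),"dark",.016)
c=cv2.resize(im[140:260,220:430],None,fx=3.8,fy=3.8,interpolation=cv2.INTER_CUBIC);cv2.imwrite("pics/topc.png",c)
for n in ["scene","top"]:
  q=read_camera(n)
  for k in["can_red_mid","can_green_mid","can_blue_mid","can_white_mid","carrier","storage_rack"]:
    print(k,[(np.round(d["location"],3).tolist(),round(d["score"],2)) for d in tip_of(k,q)[:1]])
E
```

```text
yellow [264 150   9  30  94] [268.5 163. ] [0.6228 0.1415 0.034 ]
yellow [231 220  10  30  74] [238.2 233.5] [0.456  0.2093 0.034 ]
green [347 211  20   6  78] [355.9 213.6] [ 0.5003 -0.0593  0.12  ]
green [353 223  15  15 161] [360. 230.] [ 0.4655 -0.0679  0.12  ]
blue [313 213  20   5  90] [322.1 214.8] [0.4973 0.0128 0.12  ]
blue [271 220   4  28  85] [272.2 232.1] [0.4602 0.1185 0.12  ]
blue [316 226  15  14 146] [323. 232.] [0.461  0.0108 0.12  ]
white [273 151 140  31 967] [356.7 168.7] [ 0.6106 -0.068   0.032 ]
white [276 213  24  12 167] [287.6 217.4] [0.4941 0.0946 0.032 ]
white [310 219  14   9  53] [315.1 221.7] [0.4844 0.0299 0.032 ]
white [278 226  16  17 209] [285.7 234. ] [0.4552 0.0986 0.032 ]
white [248 236  21   9  72] [260.3 241.5] [0.4375 0.1576 0.032 ]
dark [275 152  26  27 189] [283.  163.8] [0.6242 0.109  0.016 ]
dark [309 153  25  24 123] [317.4 159.7] [0.6345 0.0259 0.016 ]
dark [342 153  25  24  87] [349.6 157.7] [ 0.6399 -0.0522  0.016 ]
can_red_mid [([0.456, 0.168, 0.067], 0.85)]
can_green_mid [([0.467, -0.071, 0.066], 0.69)]
can_blue_mid [([0.458, 0.01, 0.071], 0.66)]
can_white_mid [([0.46, 0.093, 0.066], 0.96)]
carrier [([0.621, -0.024, 0.001], 0.9)]
storage_rack [([0.457, 0.052, -0.001], 0.79)]
can_red_mid [([0.456, 0.165, 0.066], 0.73)]
can_green_mid [([0.465, -0.072, 0.068], 0.62)]
can_blue_mid [([0.459, 0.008, 0.063], 0.55)]
can_white_mid [([0.458, 0.091, 0.069], 0.62)]
carrier [([0.619, -0.023, -0.004], 0.78)]
storage_rack [([0.454, 0.047, 0.0], 0.85)]
```

View pics/topc.png

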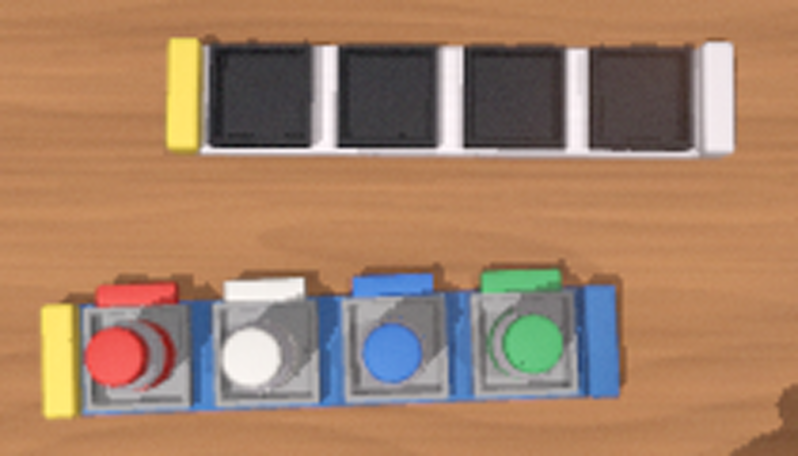

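```bash
python3 - <<'E'
from cell import *
from h import *
p=read_camera("top")
f=lambda a,b,z:ray(p,((a+.5)/3.8-.5+220,(b+.5)/3.8-.5+140),z).round(4)
for n,a,b,z in[("red",117,356,.12),("white",251,357,.12),("blue",392,353,.12),("green",533,344,.12),("cy",183,95,.034),("cm",719,97,.034),("ry",58,361,.034),("rb",603,341,.034),
 ("c1",262,97,.032),("c2",388.5,97,.032),("c3",514.5,97,.032),("c4",640,97.5,.032)]: print(n,f(a,b,z))
# overlay of models in scene
q=read_camera("scene");im=q["img"][:,:,::-1].copy()
E=cv2
big=cv2.resize(im[140:280,240:440],None,fx=4,fy=4,interpolation=cv2.INTER_CUBIC)
def dot(X,c):
    u=(proj(q,X)-[240,140]+.5)*4-.5;cv2.circle(big,tuple(int(round(x)) for x in u),2,c,-1)
cc=np.array([.619,-.024]);yaw=0.0
for s in(-1,1):
  for e in(-1,1):
    for y in(178,-178): dot([cc[0]+s*.035,cc[1]+e*0+y/1000,.034],(255,0,255))
for y in(-.12,-.04,.04,.12):
  for s in(-1,1):
    for e in(-1,1): dot([cc[0]+s*.028,cc[1]+y+e*.028,.032],(0,255,0))
cv2.imwrite("pics/ov1.png",big)
E
```

```text
red [0.4575 0.1646 0.12  ]
white [0.4572 0.0898 0.12  ]
blue [0.4598 0.0111 0.12  ]
green [ 0.4652 -0.0677  0.12  ]
cy [0.6189 0.143  0.034 ]
cm [ 0.6194 -0.1919  0.034 ]
ry [0.4533 0.217  0.034 ]
rb [ 0.4671 -0.1183  0.034 ]
c1 [0.6182 0.0939 0.032 ]
c2 [0.6186 0.0148 0.032 ]
c3 [ 0.6191 -0.0641  0.032 ]
c4 [ 0.6192 -0.1427  0.032 ]
```

View pics/ov1.png

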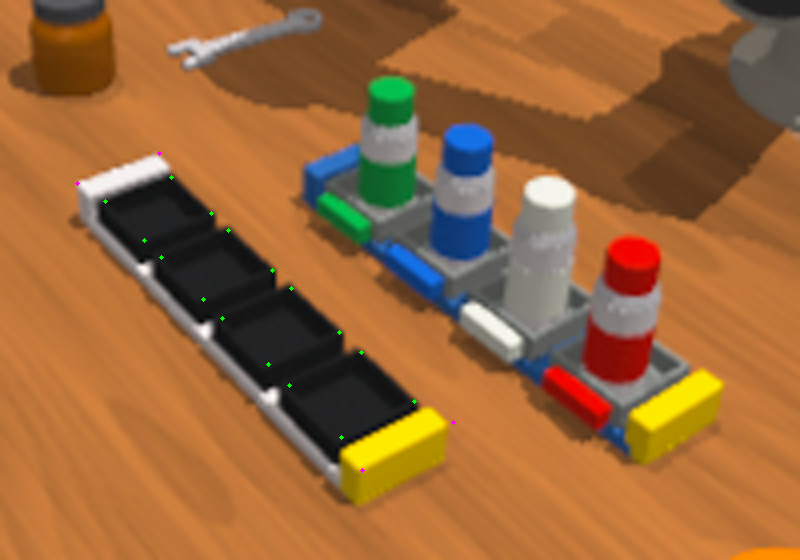

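>>> apply_moves:
  motion:
    - {"offset": [0,0,0],"rotation": [0,0,-0.12]}
    - {"offset": [0,0,0],"rotation": [0,0,-0.12]}
    - {"offset": [0,0,0],"rotation": [0,0,-0.12]}
    - {"offset": [0,0,0],"rotation": [0,0,-0.12]}
    - {"offset": [0,0,0],"rotation": [0,0,-0.12]}
    - {"offset": [0,0,0],"rotation": [0,0,-0.12]}
    - {"offset": [0,0,0],"rotation": [0,0,-0.12]}
    - {"offset": [0,0,0],"rotation": [0,0,-0.12]}
    - {"offset": [0,0,0],"rotation": [0,0,-0.12]}
    - {"offset": [0,0,0],"rotation": [0,0,-0.108]}
    - {"offset": [0,0,0],"rotation": [0,0,0]}
  grip: 0
  grip_force: 15

```text
time: 3.17
tool_pos: [0.1962, -0.487, 0.2922]
tool_rot: [3.141, 0.0, 1.622]
contact_force: [-0.5, -0.3, 0.6]
opening: 0.0916
```

>>> apply_moves:
  motion:
    - {"offset": [0,35,0],"rotation": [0,0,0.05]}
    - {"offset": [0,35,0],"rotation": [0,0,0]}
    - {"offset": [10,35,0],"rotation": [0,0,0]}
    - {"offset": [25,30,0],"rotation": [0,0,0]}
    - {"offset": [35,25,0],"rotation": [0,0,0]}
    - {"offset": [35,20,0],"rotation": [0,0,0]}
    - {"offset": [35,15,0],"rotation": [0,0,0]}
    - {"offset": [35,15,0],"rotation": [0,0,0]}
    - {"offset": [35,10,0],"rotation": [0,0,0]}
    - {"offset": [35,10,0],"rotation": [0,0,0]}
    - {"offset": [35,10,0],"rotation": [0,0,0]}
    - {"offset": [0,0,0],"rotation": [0,0,0]}

```text
time: 4.17
tool_pos: [0.4533, -0.2008, 0.2897]
tool_rot: [3.14, 0.001, 1.514]
contact_force: [0.7, -0.9, 0.6]
opening: 0.0916
```

>>> apply_moves:
  motion:
    - {"offset": [35,0,0],"rotation": [0,0,-0.03]}
    - {"offset": [35,0,0],"rotation": [0,0,-0.02]}
    - {"offset": [35,0,0],"rotation": [0,0,0]}
    - {"offset": [35,0,0],"rotation": [0,0,0]}
    - {"offset": [35,0,0],"rotation": [0,0,0]}
    - {"offset": [35,0,0],"rotation": [0,0,0]}
    - {"offset": [35,0,0],"rotation": [0,0,0]}
    - {"offset": [35,0,0],"rotation": [0,0,0]}
    - {"offset": [30,0,0],"rotation": [0,0,0]}
    - {"offset": [25,0,0],"rotation": [0,0,0]}
    - {"offset": [10,0,0],"rotation": [0,0,0]}
    - {"offset": [0,0,0],"rotation": [0,0,0]}

```text
time: 5.17
tool_pos: [0.4636, 0.1582, 0.2895]
tool_rot: [3.135, 0.003, 1.525]
contact_force: [0.2, -0.3, 0.2]
opening: 0.092
```

>>> apply_moves:
  motion:
    - {"offset": [8,-7,0],"rotation": [0.006,0,-0.046]}
    - {"offset": [0,0,0],"rotation": [0,0,0]}
    - {"offset": [0,0,20],"rotation": [0,0,0]}
    - {"offset": [0,0,25],"rotation": [0,0,0]}
    - {"offset": [0,0,25],"rotation": [0,0,0]}
    - {"offset": [0,0,25],"rotation": [0,0,0]}
    - {"offset": [0,0,20],"rotation": [0,0,0]}
    - {"offset": [0,0,0],"rotation": [0,0,0]}

```text
time: 5.83
tool_pos: [0.4583, 0.1606, 0.1729]
tool_rot: [3.134, 0.004, 1.564]
contact_force: [-0.6, -0.8, -0.7]
opening: 0.092
```

```bash
cat > look.py <<'E'
import sys
from cell import *
from h import *
o=observe();print(o["time"],o["tool_pos"].round(4),o["tool_rot"].round(4),o["contact_force"].round(2),o["opening"])
a=read_camera("scene")["img"][130:290,220:460];b=read_camera("top")["img"][130:270,200:440]
a=cv2.resize(a,None,fx=3.3,fy=3.3);a=a[:, :]
a=cv2.resize(a,(480,320));b=cv2.resize(b,(480,280))
cv2.imwrite(sys.argv[1],np.vstack([a,b])[:,:,::-1])
E
python3 look.py pics/l1.png
```

```text
5.8333 [0.4583 0.1606 0.1729] [3.1345 0.0039 1.564 ] [-0.59 -0.84 -0.67] 0.09197999041780762
```

View pics/l1.png

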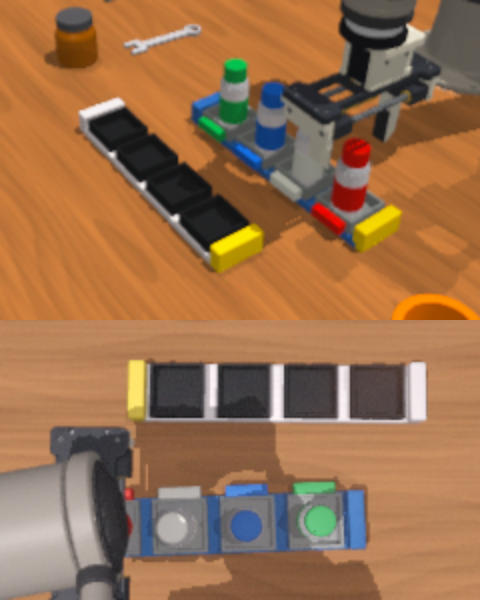

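>>> apply_moves:
  motion:
    - {"offset": [5,-1,8],"rotation": [0.007,0,0]}
    - {"offset": [0,0,15],"rotation": [0,0,0]}
    - {"offset": [0,0,12],"rotation": [0,0,0]}
    - {"offset": [0,0,8],"rotation": [0,0,0]}
    - {"offset": [0,0,0],"rotation": [0,0,0]}
    - {"offset": [0,0,0],"rotation": [0,0,0]}

```text
time: 6.43
tool_pos: [0.4642, 0.1669, 0.1382]
tool_rot: [3.123, -0.0, 1.561]
contact_force: [0.3, -0.8, 0.1]
opening: 0.0918
```

>>> apply_moves:
  motion:
    - {"offset": [0,-6,0],"rotation": [0.018,0,-0.01]}
    - {"offset": [0,0,0],"rotation": [0,0,0]}
    - {"offset": [0,0,0],"rotation": [0,0,0]}

```text
time: 6.68
tool_pos: [0.4585, 0.1673, 0.1401]
tool_rot: [3.14, -0.001, 1.572]
contact_force: [0.1, 0.1, 0.2]
opening: 0.0913
```

>>> apply_moves:
  motion:
    - {"offset": [0,-1,7],"rotation": [0.0,0,0]}
    - {"offset": [0,-1,7],"rotation": [0.003,0,0]}
    - {"offset": [0,0,2],"rotation": [0,0,0]}
    - {"offset": [0,0,0],"rotation": [0,0,0]}

```text
time: 7.02
tool_pos: [0.4567, 0.1675, 0.1236]
tool_rot: [3.141, -0.001, 1.572]
contact_force: [-0.2, -0.4, 0.0]
opening: 0.0919
```

>>> apply_moves:
  motion:
    - {"offset": [-1,0,-2],"rotation": [0,0,0]}
    - {"offset": [0,0,0],"rotation": [0,0,0]}
    - {"offset": [0,0,0],"rotation": [0,0,0]}
    - {"offset": [0,0,0],"rotation": [0,0,0]}
    - {"offset": [0,0,0],"rotation": [0,0,0]}
    - {"offset": [0,0,0],"rotation": [0,0,0]}
    - {"offset": [0,0,0],"rotation": [0,0,0]}
    - {"offset": [0,0,0],"rotation": [0,0,0]}
  grip: 1
  grip_force: 15

```text
time: 7.68
tool_pos: [0.4569, 0.1663, 0.1257]
tool_rot: [3.141, -0.001, 1.572]
contact_force: [0.2, 0.1, 0.7]
opening: 0.043
```

>>> apply_moves:
  motion:
    - {"offset": [0,0,-5],"rotation": [0,0,0]}
    - {"offset": [0,0,-15],"rotation": [0,0,0]}
    - {"offset": [0,0,-20],"rotation": [0,0,0]}
    - {"offset": [0,0,-25],"rotation": [0,0,0]}
    - {"offset": [0,0,-25],"rotation": [0,0,0]}
    - {"offset": [0,0,-20],"rotation": [0,0,0]}
    - {"offset": [0,0,-15],"rotation": [0,0,0]}
    - {"offset": [0,0,-5],"rotation": [0,0,0]}
    - {"offset": [0,0,0],"rotation": [0,0,0]}
    - {"offset": [0,0,0],"rotation": [0,0,0]}

```text
time: 8.52
tool_pos: [0.4549, 0.1659, 0.262]
tool_rot: [-3.137, -0.0, 1.572]
contact_force: [0.4, -0.9, -1.8]
opening: 0.0415
```

```bash
python3 look.py pics/l2.png
```

```text
8.5167 [0.4549 0.1659 0.262 ] [-3.1368e+00 -4.0000e-04  1.5724e+00] [ 0.41 -0.94 -1.79] 0.04151040244418304
```

View pics/l2.png

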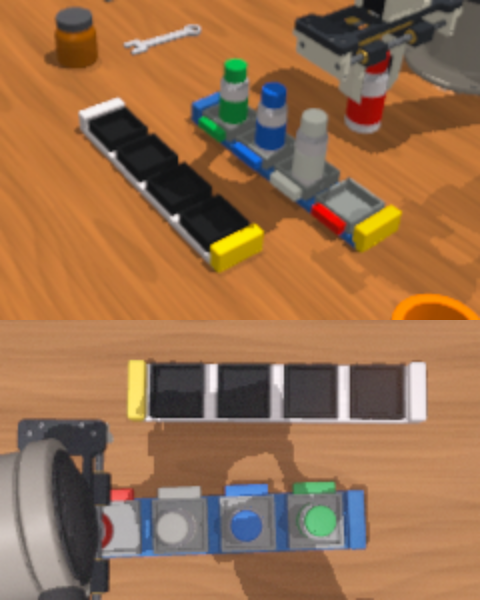

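>>> apply_moves:
  motion:
    - {"offset": [-12,12,0],"rotation": [0,0,0]}
    - {"offset": [-25,18,0],"rotation": [0,0,0]}
    - {"offset": [-32,18,0],"rotation": [0,0,0]}
    - {"offset": [-32,18,0],"rotation": [0,0,0]}
    - {"offset": [-32,18,0],"rotation": [0,0,0]}
    - {"offset": [-32,18,0],"rotation": [0,0,0]}
    - {"offset": [-32,18,0],"rotation": [0,0,0]}
    - {"offset": [-32,15,0],"rotation": [0,0,0]}
    - {"offset": [-25,10,0],"rotation": [0,0,0]}
    - {"offset": [-12,5,0],"rotation": [0,0,0]}
    - {"offset": [0,0,0],"rotation": [0,0,0]}
    - {"offset": [0,0,0],"rotation": [0,0,0]}

```text
time: 9.62
tool_pos: [0.6062, -0.1111, 0.2398]
tool_rot: [-3.105, -0.006, 1.576]
contact_force: [0.2, 0.9, -1.2]
opening: 0.0416
```

>>> apply_moves:
  motion:
    - {"offset": [-15,6,0],"rotation": [-0.03,0,0]}
    - {"offset": [-12,4,0],"rotation": [-0.006,0,0.005]}
    - {"offset": [-4,2,0],"rotation": [0,0,0]}
    - {"offset": [0,0,0],"rotation": [0,0,0]}
    - {"offset": [0,0,0],"rotation": [0,0,0]}

```text
time: 10.03
tool_pos: [0.6168, -0.137, 0.2373]
tool_rot: [-3.135, -0.01, 1.575]
contact_force: [-0.4, 0.5, -1.2]
opening: 0.0417
```

>>> apply_moves:
  motion:
    - {"offset": [-7,2,5],"rotation": [-0.006,-0.01,0.004]}
    - {"offset": [0,0,15],"rotation": [0,0,0]}
    - {"offset": [0,0,20],"rotation": [0,0,0]}
    - {"offset": [0,0,15],"rotation": [0,0,0]}
    - {"offset": [0,0,8],"rotation": [0,0,0]}
    - {"offset": [0,0,0],"rotation": [0,0,0]}
    - {"offset": [0,0,0],"rotation": [0,0,0]}

```text
time: 10.62
tool_pos: [0.6196, -0.1413, 0.1726]
tool_rot: [3.139, 0.003, 1.575]
contact_force: [-0.5, -0.1, -0.3]
opening: 0.0419
```

```bash
python3 look.py pics/l3.png
```

```text
10.6167 [ 0.6196 -0.1413  0.1726] [3.1386 0.0035 1.5749] [-0.5  -0.12 -0.33] 0.041931193965923666
```

View pics/l3.png

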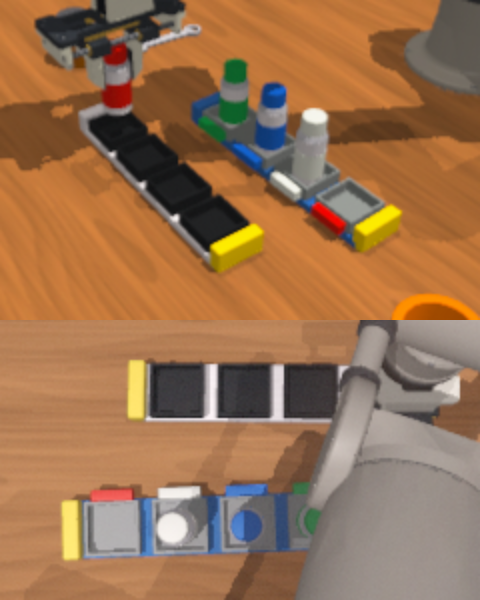

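>>> apply_moves:
  motion:
    - {"offset": [-3,-1,6],"rotation": [0.002,0.003,0.003]}
    - {"offset": [0,0,10],"rotation": [0,0,0]}
    - {"offset": [0,0,10],"rotation": [0,0,0]}
    - {"offset": [0,0,6],"rotation": [0,0,0]}
    - {"offset": [0,0,3],"rotation": [0,0,0]}
    - {"offset": [0,0,0],"rotation": [0,0,0]}
    - {"offset": [0,0,0],"rotation": [0,0,0]}

```text
time: 11.3
tool_pos: [0.6198, -0.1454, 0.1368]
tool_rot: [3.136, 0.002, 1.571]
contact_force: [0.5, 0.9, -1.0]
opening: 0.042
```

>>> apply_moves:
  motion:
    - {"offset": [1,-1,4],"rotation": [0.003,0,0]}
    - {"offset": [0,0,3],"rotation": [0,0,0]}
    - {"offset": [0,0,1.5],"rotation": [0,0,0]}
    - {"offset": [0,0,0],"rotation": [0,0,0]}

```text
time: 11.63
tool_pos: [0.619, -0.1443, 0.1279]
tool_rot: [3.138, 0.002, 1.571]
contact_force: [0.1, 0.4, -1.4]
opening: 0.0416
```

>>> apply_moves:
  motion:
    - {"offset": [0,0,1],"rotation": [0,0,0]}
    - {"offset": [0,0,1],"rotation": [0,0,0]}
    - {"offset": [0,0,0],"rotation": [0,0,0]}

```text
time: 11.88
tool_pos: [0.6192, -0.1443, 0.1261]
tool_rot: [3.138, 0.003, 1.571]
contact_force: [-0.0, -0.1, -0.7]
opening: 0.0417
```

>>> apply_moves:
  motion:
    - {"offset": [0,0,0.7],"rotation": [0,0,0]}
    - {"offset": [0,0,0],"rotation": [0,0,0]}

```text
time: 12.05
tool_pos: [0.6195, -0.1445, 0.1261]
tool_rot: [3.137, 0.003, 1.571]
contact_force: [-0.3, 0.7, -0.9]
opening: 0.0416
```

>>> apply_moves:
  motion:
    - {"offset": [0,0,1],"rotation": [0,0,0]}
    - {"offset": [0,0,0.5],"rotation": [0,0,0]}

```text
time: 12.22
tool_pos: [0.6196, -0.1447, 0.1259]
tool_rot: [3.136, 0.004, 1.572]
contact_force: [-2.2, 1.3, 3.5]
opening: 0.0419
```

>>> apply_moves:
  motion:
    - {"offset": [0,0,0],"rotation": [0,0,0]}
    - {"offset": [0,0,0],"rotation": [0,0,0]}
    - {"offset": [0,0,0],"rotation": [0,0,0]}
    - {"offset": [0,0,0],"rotation": [0,0,0]}
    - {"offset": [0,0,0],"rotation": [0,0,0]}
    - {"offset": [0,0,-10],"rotation": [0,0,0]}
    - {"offset": [0,0,-20],"rotation": [0,0,0]}
    - {"offset": [0,0,-20],"rotation": [0,0,0]}
    - {"offset": [0,0,-20],"rotation": [0,0,0]}
    - {"offset": [0,0,0],"rotation": [0,0,0]}
  grip: 0

```text
time: 13.05
tool_pos: [0.6191, -0.1443, 0.199]
tool_rot: [3.138, 0.003, 1.571]
contact_force: [0.3, -0.5, 0.5]
opening: 0.0917
```

```bash
python3 look.py pics/l4.png
```

```text
13.05 [ 0.6191 -0.1443  0.199 ] [3.1377e+00 2.7000e-03 1.5714e+00] [ 0.31 -0.52  0.45] 0.09173902185603001
```

View pics/l4.png

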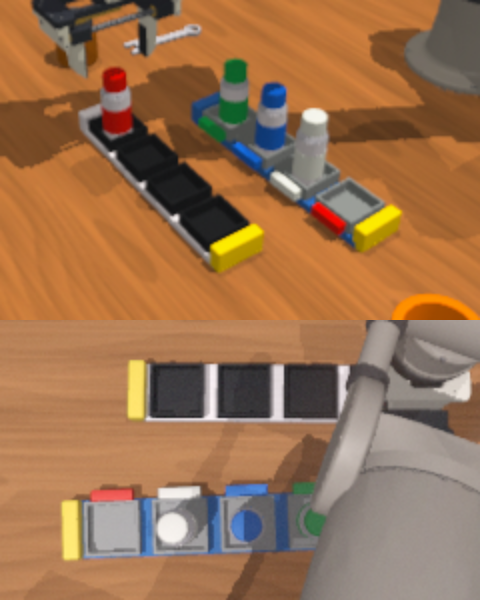

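>>> apply_moves:
  motion:
    - {"offset": [8,-6,-15],"rotation": [0,0,0]}
    - {"offset": [20,-14,-10],"rotation": [0,0,0]}
    - {"offset": [30,-18,0],"rotation": [0,0,0]}
    - {"offset": [30,-20,0],"rotation": [0,0,0]}
    - {"offset": [30,-20,0],"rotation": [0,0,0]}
    - {"offset": [30,-20,0],"rotation": [0,0,0]}
    - {"offset": [30,-20,0],"rotation": [0,0,0]}
    - {"offset": [25,-18,0],"rotation": [0,0,0]}
    - {"offset": [15,-12,0],"rotation": [0,0,0]}
    - {"offset": [5,-5,0],"rotation": [0,0,0]}
    - {"offset": [0,0,0],"rotation": [0,0,0]}
    - {"offset": [0,0,0],"rotation": [0,0,0]}

```text
time: 14.15
tool_pos: [0.4515, 0.0866, 0.2094]
tool_rot: [-3.119, -0.001, 1.568]
contact_force: [-0.3, -0.6, 0.3]
opening: 0.0919
```

>>> apply_moves:
  motion:
    - {"offset": [5,6,0],"rotation": [-0.02,0,-0.003]}
    - {"offset": [0,0,0],"rotation": [0,0,0]}
    - {"offset": [0,0,10],"rotation": [0,0,0]}
    - {"offset": [0,0,18],"rotation": [0,0,0]}
    - {"offset": [0,0,15],"rotation": [0,0,0]}
    - {"offset": [0,0,10],"rotation": [0,0,0]}
    - {"offset": [0,0,0],"rotation": [0,0,0]}
    - {"offset": [0,0,0],"rotation": [0,0,0]}

```text
time: 14.82
tool_pos: [0.4661, 0.0857, 0.1537]
tool_rot: [3.135, 0.0, 1.562]
contact_force: [0.5, 0.2, 1.3]
opening: 0.0916
```

>>> apply_moves:
  motion:
    - {"offset": [5,-8,4],"rotation": [0.006,0,-0.009]}
    - {"offset": [0,0,8],"rotation": [0,0,0]}
    - {"offset": [0,0,8],"rotation": [0,0,0]}
    - {"offset": [0,0,4],"rotation": [0,0,0]}
    - {"offset": [0,0,0],"rotation": [0,0,0]}
    - {"offset": [0,0,0],"rotation": [0,0,0]}

```text
time: 15.32
tool_pos: [0.4591, 0.0905, 0.1288]
tool_rot: [3.138, 0.0, 1.571]
contact_force: [-0.2, 0.1, 0.0]
opening: 0.0918
```

>>> apply_moves:
  motion:
    - {"offset": [0,-1,3],"rotation": [0.003,0,0]}
    - {"offset": [0,0,0],"rotation": [0,0,0]}

```text
time: 15.48
tool_pos: [0.4582, 0.0906, 0.1257]
tool_rot: [3.141, 0.0, 1.571]
contact_force: [0.3, 0.1, 0.2]
opening: 0.0918
```

>>> apply_moves:
  motion:
    - {"offset": [0,0,0],"rotation": [0,0,0]}
    - {"offset": [0,0,0],"rotation": [0,0,0]}
    - {"offset": [0,0,0],"rotation": [0,0,0]}
    - {"offset": [0,0,0],"rotation": [0,0,0]}
    - {"offset": [0,0,0],"rotation": [0,0,0]}
    - {"offset": [0,0,0],"rotation": [0,0,0]}
    - {"offset": [0,0,0],"rotation": [0,0,0]}
  grip: 1
  grip_force: 15

```text
time: 16.07
tool_pos: [0.4588, 0.0906, 0.1265]
tool_rot: [3.139, 0.0, 1.571]
contact_force: [0.3, 0.5, -0.0]
opening: 0.0499
```

Opening still 50 mm; let it finish closing.

>>> apply_moves:
  motion:
    - {"offset": [0,0,0],"rotation": [0,0,0]}
    - {"offset": [0,0,0],"rotation": [0,0,0]}
    - {"offset": [0,0,0],"rotation": [0,0,0]}

```text
time: 16.32
tool_pos: [0.4585, 0.0906, 0.1265]
tool_rot: [3.14, 0.0, 1.571]
contact_force: [0.9, 0.1, -0.3]
opening: 0.0418
```

>>> apply_moves:
  motion:
    - {"offset": [0,0,-5],"rotation": [0,0,0]}
    - {"offset": [0,0,-15],"rotation": [0,0,0]}
    - {"offset": [0,0,-20],"rotation": [0,0,0]}
    - {"offset": [0,0,-25],"rotation": [0,0,0]}
    - {"offset": [0,0,-25],"rotation": [0,0,0]}
    - {"offset": [0,0,-20],"rotation": [0,0,0]}
    - {"offset": [0,0,-15],"rotation": [0,0,0]}
    - {"offset": [0,0,-5],"rotation": [0,0,0]}
    - {"offset": [0,0,0],"rotation": [0,0,0]}
    - {"offset": [0,0,0],"rotation": [0,0,0]}

```text
time: 17.15
tool_pos: [0.4566, 0.0905, 0.2628]
tool_rot: [-3.139, 0.0, 1.571]
contact_force: [-0.3, -1.0, -1.7]
opening: 0.0418
```

>>> apply_moves:
  motion:
    - {"offset": [-10,10,0],"rotation": [0,0,0]}
    - {"offset": [-18,20,0],"rotation": [0,0,0]}
    - {"offset": [-22,22,0],"rotation": [0,0,0]}
    - {"offset": [-22,22,0],"rotation": [0,0,0]}
    - {"offset": [-22,22,0],"rotation": [0,0,0]}
    - {"offset": [-22,22,0],"rotation": [0,0,0]}
    - {"offset": [-18,20,0],"rotation": [0,0,0]}
    - {"offset": [-10,12,0],"rotation": [0,0,0]}
    - {"offset": [-5,5,0],"rotation": [0,0,0]}
    - {"offset": [0,0,0],"rotation": [0,0,0]}
    - {"offset": [0,0,0],"rotation": [0,0,0]}

```text
time: 18.07
tool_pos: [0.6164, -0.0709, 0.2435]
tool_rot: [-3.114, -0.003, 1.572]
contact_force: [-0.9, 0.3, -0.9]
opening: 0.042
```

>>> apply_moves:
  motion:
    - {"offset": [6,2,0],"rotation": [-0.027,-0.003,0]}
    - {"offset": [0,0,0],"rotation": [0,0,0]}
    - {"offset": [0,0,10],"rotation": [0,0,0]}
    - {"offset": [0,0,18],"rotation": [0,0,0]}
    - {"offset": [0,0,18],"rotation": [0,0,0]}
    - {"offset": [0,0,10],"rotation": [0,0,0]}
    - {"offset": [0,0,0],"rotation": [0,0,0]}
    - {"offset": [0,0,0],"rotation": [0,0,0]}

```text
time: 18.73
tool_pos: [0.6136, -0.0605, 0.1831]
tool_rot: [-3.134, -0.001, 1.578]
contact_force: [0.2, -0.2, -1.3]
opening: 0.0419
```

>>> apply_moves:
  motion:
    - {"offset": [-4,5,5],"rotation": [-0.007,0,0.007]}
    - {"offset": [0,0,12],"rotation": [0,0,0]}
    - {"offset": [0,0,12],"rotation": [0,0,0]}
    - {"offset": [0,0,8],"rotation": [0,0,0]}
    - {"offset": [0,0,4],"rotation": [0,0,0]}
    - {"offset": [0,0,0],"rotation": [0,0,0]}
    - {"offset": [0,0,0],"rotation": [0,0,0]}

```text
time: 19.32
tool_pos: [0.6208, -0.0654, 0.141]
tool_rot: [3.136, 0.0, 1.57]
contact_force: [0.6, -0.0, -0.9]
opening: 0.0417
```

>>> apply_moves:
  motion:
    - {"offset": [1,-2,5],"rotation": [0.005,0,0]}
    - {"offset": [0,0,4],"rotation": [0,0,0]}
    - {"offset": [0,0,2],"rotation": [0,0,0]}
    - {"offset": [0,0,1],"rotation": [0,0,0]}
    - {"offset": [0,0,0],"rotation": [0,0,0]}

```text
time: 19.73
tool_pos: [0.6192, -0.0644, 0.1292]
tool_rot: [3.139, 0.001, 1.57]
contact_force: [-0.7, 0.6, -1.6]
opening: 0.0422
```

>>> apply_moves:
  motion:
    - {"offset": [0,0,1],"rotation": [0,0,0]}
    - {"offset": [0,0,1],"rotation": [0,0,0]}
    - {"offset": [0,0,0.5],"rotation": [0,0,0]}

```text
time: 19.98
tool_pos: [0.6195, -0.0644, 0.127]
tool_rot: [3.138, 0.001, 1.57]
contact_force: [0.9, 1.0, -1.9]
opening: 0.0419
```

>>> apply_moves:
  motion:
    - {"offset": [0,0,1],"rotation": [0,0,0]}
    - {"offset": [0,0,0.5],"rotation": [0,0,0]}

```text
time: 20.15
tool_pos: [0.6197, -0.0646, 0.1264]
tool_rot: [3.138, 0.001, 1.57]
contact_force: [-2.8, 1.0, 4.6]
opening: 0.0419
```

Contact. Release and retreat.

>>> apply_moves:
  motion:
    - {"offset": [0,0,0],"rotation": [0,0,0]}
    - {"offset": [0,0,0],"rotation": [0,0,0]}
    - {"offset": [0,0,0],"rotation": [0,0,0]}
    - {"offset": [0,0,0],"rotation": [0,0,0]}
    - {"offset": [0,0,0],"rotation": [0,0,0]}
    - {"offset": [0,0,-10],"rotation": [0,0,0]}
    - {"offset": [0,0,-20],"rotation": [0,0,0]}
    - {"offset": [0,0,-25],"rotation": [0,0,0]}
    - {"offset": [0,0,-25],"rotation": [0,0,0]}
    - {"offset": [0,0,-10],"rotation": [0,0,0]}
    - {"offset": [0,0,0],"rotation": [0,0,0]}
  grip: 0

```text
time: 21.07
tool_pos: [0.6191, -0.0644, 0.2221]
tool_rot: [3.138, 0.001, 1.57]
contact_force: [0.3, 1.2, -0.2]
opening: 0.0916
```

```bash
python3 look.py pics/l5.png
```

```text
21.0667 [ 0.6191 -0.0644  0.2221] [3.1384e+00 9.0000e-04 1.5701e+00] [ 0.26  1.16 -0.21] 0.09161429723525212
```

View pics/l5.png

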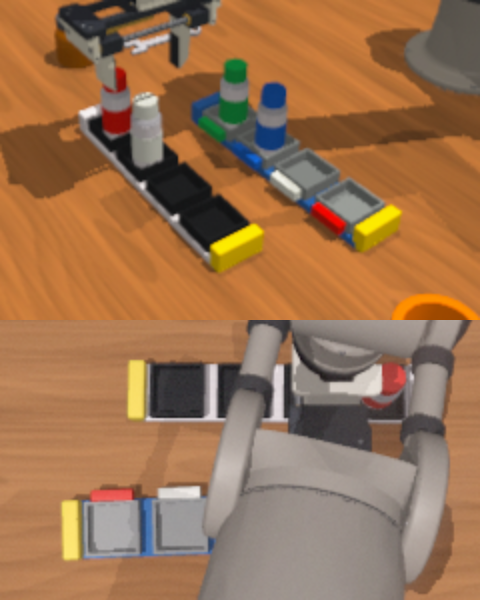

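>>> apply_moves:
  motion:
    - {"offset": [3,-8,0],"rotation": [0,0,0]}
    - {"offset": [8,-16,0],"rotation": [0,0,0]}
    - {"offset": [10,-22,0],"rotation": [0,0,0]}
    - {"offset": [12,-25,0],"rotation": [0,0,0]}
    - {"offset": [12,-25,0],"rotation": [0,0,0]}
    - {"offset": [12,-22,0],"rotation": [0,0,0]}
    - {"offset": [9,-18,0],"rotation": [0,0,0]}
    - {"offset": [5,-10,0],"rotation": [0,0,0]}
    - {"offset": [0,-4,0],"rotation": [0,0,0]}
    - {"offset": [0,0,0],"rotation": [0,0,0]}
    - {"offset": [0,0,0],"rotation": [0,0,0]}

```text
time: 22.08
tool_pos: [0.4555, 0.01, 0.2076]
tool_rot: [-3.119, -0.003, 1.569]
contact_force: [1.2, 0.2, 1.0]
opening: 0.0918
```

>>> apply_moves:
  motion:
    - {"offset": [1,3,0],"rotation": [-0.022,-0.003,-0.002]}
    - {"offset": [0,0,0],"rotation": [0,0,0]}
    - {"offset": [0,0,10],"rotation": [0,0,0]}
    - {"offset": [0,0,18],"rotation": [0,0,0]}
    - {"offset": [0,0,15],"rotation": [0,0,0]}
    - {"offset": [0,0,8],"rotation": [0,0,0]}
    - {"offset": [0,0,0],"rotation": [0,0,0]}
    - {"offset": [0,0,0],"rotation": [0,0,0]}

```text
time: 22.75
tool_pos: [0.4648, 0.0084, 0.1543]
tool_rot: [3.134, 0.001, 1.568]
contact_force: [-0.2, 0.0, 0.1]
opening: 0.0919
```

>>> apply_moves:
  motion:
    - {"offset": [2,-6,4],"rotation": [0.007,0,-0.003]}
    - {"offset": [0,0,8],"rotation": [0,0,0]}
    - {"offset": [0,0,8],"rotation": [0,0,0]}
    - {"offset": [0,0,4],"rotation": [0,0,0]}
    - {"offset": [0,0,0],"rotation": [0,0,0]}
    - {"offset": [0,0,3],"rotation": [0,0,0]}
    - {"offset": [0,0,0],"rotation": [0,0,0]}

```text
time: 23.33
tool_pos: [0.4596, 0.0104, 0.1264]
tool_rot: [3.138, 0.002, 1.572]
contact_force: [-0.6, -0.5, 0.0]
opening: 0.0916
```

>>> apply_moves:
  motion:
    - {"offset": [0,0,0],"rotation": [0.003,0.002,0]}
    - {"offset": [0,0,0],"rotation": [0,0,0]}
    - {"offset": [0,0,0],"rotation": [0,0,0]}
    - {"offset": [0,0,0],"rotation": [0,0,0]}
    - {"offset": [0,0,0],"rotation": [0,0,0]}
    - {"offset": [0,0,0],"rotation": [0,0,0]}
    - {"offset": [0,0,0],"rotation": [0,0,0]}
    - {"offset": [0,0,0],"rotation": [0,0,0]}
    - {"offset": [0,0,0],"rotation": [0,0,0]}
    - {"offset": [0,0,0],"rotation": [0,0,0]}
    - {"offset": [0,0,0],"rotation": [0,0,0]}
  grip: 1
  grip_force: 15

```text
time: 24.25
tool_pos: [0.4602, 0.0102, 0.1272]
tool_rot: [3.139, -0.0, 1.572]
contact_force: [-0.6, 0.2, -0.3]
opening: 0.0416
```

Lift and move to cell B (0.619, 0.015).

>>> apply_moves:
  motion:
    - {"offset": [0,0,-5],"rotation": [0,0,0]}
    - {"offset": [0,0,-15],"rotation": [0,0,0]}
    - {"offset": [0,0,-20],"rotation": [0,0,0]}
    - {"offset": [0,0,-25],"rotation": [0,0,0]}
    - {"offset": [0,0,-25],"rotation": [0,0,0]}
    - {"offset": [0,0,-20],"rotation": [0,0,0]}
    - {"offset": [0,0,-15],"rotation": [0,0,0]}
    - {"offset": [0,0,-5],"rotation": [0,0,0]}
    - {"offset": [0,0,0],"rotation": [0,0,0]}
    - {"offset": [0,0,0],"rotation": [0,0,0]}

```text
time: 25.08
tool_pos: [0.4578, 0.0105, 0.2632]
tool_rot: [-3.138, -0.001, 1.571]
contact_force: [0.4, -0.2, -2.0]
opening: 0.0417
```

>>> apply_moves:
  motion:
    - {"offset": [0,10,0],"rotation": [0,0,0]}
    - {"offset": [0,20,0],"rotation": [0,0,0]}
    - {"offset": [1,22,0],"rotation": [0,0,0]}
    - {"offset": [1,22,0],"rotation": [0,0,0]}
    - {"offset": [1,22,0],"rotation": [0,0,0]}
    - {"offset": [1,22,0],"rotation": [0,0,0]}
    - {"offset": [0,18,0],"rotation": [0,0,0]}
    - {"offset": [0,12,0],"rotation": [0,0,0]}
    - {"offset": [0,4,0],"rotation": [0,0,0]}
    - {"offset": [0,0,0],"rotation": [0,0,0]}
    - {"offset": [0,0,0],"rotation": [0,0,0]}

```text
time: 26.0
tool_pos: [0.6169, 0.0155, 0.2436]
tool_rot: [-3.113, -0.004, 1.57]
contact_force: [-0.6, -0.3, -1.1]
opening: 0.0412
```

>>> apply_moves:
  motion:
    - {"offset": [0,3,0],"rotation": [-0.028,-0.004,0]}
    - {"offset": [0,0,0],"rotation": [0,0,0]}
    - {"offset": [0,0,10],"rotation": [0,0,0]}
    - {"offset": [0,0,18],"rotation": [0,0,0]}
    - {"offset": [0,0,18],"rotation": [0,0,0]}
    - {"offset": [0,0,10],"rotation": [0,0,0]}
    - {"offset": [0,0,0],"rotation": [0,0,0]}
    - {"offset": [0,0,0],"rotation": [0,0,0]}

```text
time: 26.67
tool_pos: [0.6152, 0.0156, 0.1829]
tool_rot: [-3.134, -0.001, 1.57]
contact_force: [0.9, 0.6, -0.6]
opening: 0.0416
```

>>> apply_moves:
  motion:
    - {"offset": [0,4,5],"rotation": [-0.007,0,0]}
    - {"offset": [0,0,12],"rotation": [0,0,0]}
    - {"offset": [0,0,12],"rotation": [0,0,0]}
    - {"offset": [0,0,8],"rotation": [0,0,0]}
    - {"offset": [0,0,4],"rotation": [0,0,0]}
    - {"offset": [0,0,0],"rotation": [0,0,0]}
    - {"offset": [0,0,0],"rotation": [0,0,0]}

```text
time: 27.25
tool_pos: [0.6211, 0.0155, 0.1408]
tool_rot: [3.136, -0.0, 1.57]
contact_force: [0.5, 0.4, -1.8]
opening: 0.0417
```

>>> apply_moves:
  motion:
    - {"offset": [0,-2,5],"rotation": [0.005,0,0]}
    - {"offset": [0,0,4],"rotation": [0,0,0]}
    - {"offset": [0,0,2],"rotation": [0,0,0]}
    - {"offset": [0,0,1],"rotation": [0,0,0]}
    - {"offset": [0,0,0],"rotation": [0,0,0]}

```text
time: 27.67
tool_pos: [0.6196, 0.0155, 0.1291]
tool_rot: [3.139, -0.0, 1.57]
contact_force: [0.4, 0.0, -0.8]
opening: 0.0415
```

>>> apply_moves:
  motion:
    - {"offset": [0,0,1],"rotation": [0,0,0]}
    - {"offset": [0,0,1],"rotation": [0,0,0]}

```text
time: 27.83
tool_pos: [0.6198, 0.0154, 0.1273]
tool_rot: [3.138, -0.0, 1.57]
contact_force: [0.3, -0.2, -1.8]
opening: 0.0413
```

>>> apply_moves:
  motion:
    - {"offset": [0,0,0.7],"rotation": [0,0,0]}
    - {"offset": [0,0,0.7],"rotation": [0,0,0]}

```text
time: 28.0
tool_pos: [0.6199, 0.0154, 0.1271]
tool_rot: [3.138, 0.0, 1.57]
contact_force: [-3.7, 0.6, 5.1]
opening: 0.0414
```

Contact; release.

>>> apply_moves:
  motion:
    - {"offset": [0,0,0],"rotation": [0,0,0]}
    - {"offset": [0,0,0],"rotation": [0,0,0]}
    - {"offset": [0,0,0],"rotation": [0,0,0]}
    - {"offset": [0,0,0],"rotation": [0,0,0]}
    - {"offset": [0,0,0],"rotation": [0,0,0]}
    - {"offset": [0,0,-10],"rotation": [0,0,0]}
    - {"offset": [0,0,-20],"rotation": [0,0,0]}
    - {"offset": [0,0,-25],"rotation": [0,0,0]}
    - {"offset": [0,0,-25],"rotation": [0,0,0]}
    - {"offset": [0,0,-10],"rotation": [0,0,0]}
    - {"offset": [0,0,0],"rotation": [0,0,0]}
  grip: 0

```text
time: 28.92
tool_pos: [0.6196, 0.0154, 0.223]
tool_rot: [3.138, 0.0, 1.57]
contact_force: [0.7, -0.3, 1.1]
opening: 0.0916
```

```bash
python3 look.py pics/l6.png
```

```text
28.9167 [0.6196 0.0154 0.223 ] [3.1378e+00 1.0000e-04 1.5703e+00] [ 0.66 -0.27  1.15] 0.09156366217025108
```

View pics/l6.png

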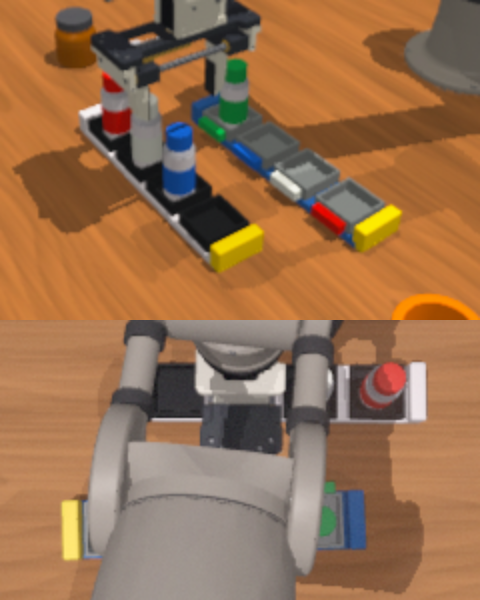

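>>> apply_moves:
  motion:
    - {"offset": [-4,-8,0],"rotation": [0,0,0]}
    - {"offset": [-8,-16,0],"rotation": [0,0,0]}
    - {"offset": [-12,-22,0],"rotation": [0,0,0]}
    - {"offset": [-13,-24,0],"rotation": [0,0,0]}
    - {"offset": [-13,-24,0],"rotation": [0,0,0]}
    - {"offset": [-13,-22,0],"rotation": [0,0,0]}
    - {"offset": [-10,-17,0],"rotation": [0,0,0]}
    - {"offset": [-5,-8,0],"rotation": [0,0,0]}
    - {"offset": [0,-4,0],"rotation": [0,0,0]}
    - {"offset": [0,0,0],"rotation": [0,0,0]}
    - {"offset": [0,0,0],"rotation": [0,0,0]}

```text
time: 29.93
tool_pos: [0.4631, -0.063, 0.2092]
tool_rot: [-3.123, -0.006, 1.571]
contact_force: [0.3, 0.9, 0.1]
opening: 0.0919
```

>>> apply_moves:
  motion:
    - {"offset": [-6,2,0],"rotation": [-0.018,-0.006,0]}
    - {"offset": [0,0,0],"rotation": [0,0,0]}
    - {"offset": [0,0,10],"rotation": [0,0,0]}
    - {"offset": [0,0,18],"rotation": [0,0,0]}
    - {"offset": [0,0,15],"rotation": [0,0,0]}
    - {"offset": [0,0,8],"rotation": [0,0,0]}
    - {"offset": [0,0,0],"rotation": [0,0,0]}
    - {"offset": [0,0,0],"rotation": [0,0,0]}

```text
time: 30.6
tool_pos: [0.4716, -0.0684, 0.1565]
tool_rot: [3.133, 0.002, 1.575]
contact_force: [-0.1, 0.9, 0.9]
opening: 0.0919
```

>>> apply_moves:
  motion:
    - {"offset": [-1,-6,5],"rotation": [0.008,0.002,0.004]}
    - {"offset": [0,0,8],"rotation": [0,0,0]}
    - {"offset": [0,0,8],"rotation": [0,0,0]}
    - {"offset": [0,0,4],"rotation": [0,0,0]}
    - {"offset": [0,0,0],"rotation": [0,0,0]}
    - {"offset": [0,0,4],"rotation": [0,0,0]}
    - {"offset": [0,0,0],"rotation": [0,0,0]}

```text
time: 31.18
tool_pos: [0.4664, -0.0698, 0.1265]
tool_rot: [3.139, 0.001, 1.571]
contact_force: [-0.5, 0.5, 0.5]
opening: 0.0917
```

>>> apply_moves:
  motion:
    - {"offset": [0,0,0],"rotation": [0.003,0,0]}
    - {"offset": [0,0,0],"rotation": [0,0,0]}
    - {"offset": [0,0,0],"rotation": [0,0,0]}
    - {"offset": [0,0,0],"rotation": [0,0,0]}
    - {"offset": [0,0,0],"rotation": [0,0,0]}
    - {"offset": [0,0,0],"rotation": [0,0,0]}
    - {"offset": [0,0,0],"rotation": [0,0,0]}
    - {"offset": [0,0,0],"rotation": [0,0,0]}
    - {"offset": [0,0,0],"rotation": [0,0,0]}
    - {"offset": [0,0,0],"rotation": [0,0,0]}
    - {"offset": [0,0,0],"rotation": [0,0,0]}
  grip: 1
  grip_force: 15

```text
time: 32.1
tool_pos: [0.4668, -0.0699, 0.1273]
tool_rot: [3.14, 0.002, 1.571]
contact_force: [-1.0, 0.1, -0.1]
opening: 0.0418
```

>>> apply_moves:
  motion:
    - {"offset": [0,0,-5],"rotation": [0,0,0]}
    - {"offset": [0,0,-15],"rotation": [0,0,0]}
    - {"offset": [0,0,-20],"rotation": [0,0,0]}
    - {"offset": [0,0,-25],"rotation": [0,0,0]}
    - {"offset": [0,0,-25],"rotation": [0,0,0]}
    - {"offset": [0,0,-20],"rotation": [0,0,0]}
    - {"offset": [0,0,-15],"rotation": [0,0,0]}
    - {"offset": [0,0,-8],"rotation": [0,0,0]}
    - {"offset": [0,0,0],"rotation": [0,0,0]}
    - {"offset": [0,0,0],"rotation": [0,0,0]}

```text
time: 32.93
tool_pos: [0.4651, -0.0691, 0.267]
tool_rot: [-3.138, 0.0, 1.571]
contact_force: [0.4, -0.2, -1.0]
opening: 0.0418
```

>>> apply_moves:
  motion:
    - {"offset": [10,0,0],"rotation": [0,0,0]}
    - {"offset": [20,0,0],"rotation": [0,0,0]}
    - {"offset": [26,5,0],"rotation": [0,0,0]}
    - {"offset": [26,10,-2],"rotation": [0,0,0]}
    - {"offset": [26,18,-2],"rotation": [0,0,0]}
    - {"offset": [22,22,-2],"rotation": [0,0,0]}
    - {"offset": [16,24,-2],"rotation": [0,0,0]}
    - {"offset": [8,24,-2],"rotation": [0,0,0]}
    - {"offset": [3,20,0],"rotation": [0,0,0]}
    - {"offset": [0,14,0],"rotation": [0,0,0]}
    - {"offset": [0,6,0],"rotation": [0,0,0]}
    - {"offset": [0,0,0],"rotation": [0,0,0]}

```text
time: 33.93
tool_pos: [0.6059, 0.1043, 0.2571]
tool_rot: [-3.107, -0.003, 1.571]
contact_force: [-1.5, -0.2, -1.1]
opening: 0.042
```

>>> apply_moves:
  motion:
    - {"offset": [0,0,0],"rotation": [0,0,0]}

```text
time: 34.02
tool_pos: [0.6051, 0.1047, 0.2557]
tool_rot: [-3.104, -0.003, 1.571]
contact_force: [-0.2, 0.0, 0.2]
opening: 0.042
```

>>> apply_moves:
  motion:
    - {"offset": [-9,13,0],"rotation": [-0.036,-0.003,0]}
    - {"offset": [0,0,0],"rotation": [0,0,0]}
    - {"offset": [0,0,10],"rotation": [0,0,0]}
    - {"offset": [0,0,20],"rotation": [0,0,0]}
    - {"offset": [0,0,20],"rotation": [0,0,0]}
    - {"offset": [0,0,12],"rotation": [0,0,0]}
    - {"offset": [0,0,0],"rotation": [0,0,0]}
    - {"offset": [0,0,0],"rotation": [0,0,0]}

```text
time: 34.68
tool_pos: [0.6097, 0.0965, 0.1883]
tool_rot: [-3.129, -0.001, 1.569]
contact_force: [-0.1, 0.2, -0.8]
opening: 0.0419
```

>>> apply_moves:
  motion:
    - {"offset": [-1,8,8],"rotation": [-0.012,0,0]}
    - {"offset": [0,0,12],"rotation": [0,0,0]}
    - {"offset": [0,0,12],"rotation": [0,0,0]}
    - {"offset": [0,0,8],"rotation": [0,0,0]}
    - {"offset": [0,0,4],"rotation": [0,0,0]}
    - {"offset": [0,0,0],"rotation": [0,0,0]}
    - {"offset": [0,0,0],"rotation": [0,0,0]}

```text
time: 35.27
tool_pos: [0.6189, 0.0957, 0.1425]
tool_rot: [3.137, -0.002, 1.568]
contact_force: [0.2, -0.1, -0.8]
opening: 0.042
```

>>> apply_moves:
  motion:
    - {"offset": [0,-1,6],"rotation": [0.004,0,0]}
    - {"offset": [0,0,5],"rotation": [0,0,0]}
    - {"offset": [0,0,2],"rotation": [0,0,0]}
    - {"offset": [0,0,1],"rotation": [0,0,0]}
    - {"offset": [0,0,0],"rotation": [0,0,0]}

```text
time: 35.68
tool_pos: [0.6185, 0.0958, 0.1286]
tool_rot: [3.139, -0.002, 1.568]
contact_force: [0.3, -0.0, -0.8]
opening: 0.0419
```

>>> apply_moves:
  motion:
    - {"offset": [0,0,0.7],"rotation": [0,0,0]}
    - {"offset": [0,0,0.7],"rotation": [0,0,0]}

```text
time: 35.85
tool_pos: [0.6187, 0.0958, 0.1274]
tool_rot: [3.138, -0.002, 1.568]
contact_force: [-0.1, -1.0, -1.6]
opening: 0.042
```

>>> apply_moves:
  motion:
    - {"offset": [0,0,0.7],"rotation": [0,0,0]}
    - {"offset": [0,0,0.7],"rotation": [0,0,0]}

```text
time: 36.02
tool_pos: [0.6188, 0.0959, 0.1271]
tool_rot: [3.138, -0.002, 1.568]
contact_force: [-2.5, -0.2, 5.7]
opening: 0.0417
```

Contact; release, rise, and move clear of the view.

>>> apply_moves:
  motion:
    - {"offset": [0,0,0],"rotation": [0,0,0]}
    - {"offset": [0,0,0],"rotation": [0,0,0]}
    - {"offset": [0,0,0],"rotation": [0,0,0]}
    - {"offset": [0,0,0],"rotation": [0,0,0]}
    - {"offset": [0,0,0],"rotation": [0,0,0]}
    - {"offset": [0,0,-10],"rotation": [0,0,0]}
    - {"offset": [0,0,-20],"rotation": [0,0,0]}
    - {"offset": [0,0,-25],"rotation": [0,0,0]}
    - {"offset": [0,0,-25],"rotation": [0,0,0]}
    - {"offset": [0,0,-25],"rotation": [0,0,0]}
    - {"offset": [0,0,-20],"rotation": [0,0,0]}
    - {"offset": [0,0,0],"rotation": [0,0,0]}
  grip: 0

```text
time: 37.02
tool_pos: [0.6181, 0.0955, 0.2601]
tool_rot: [3.138, -0.002, 1.568]
contact_force: [1.4, 0.8, 0.4]
opening: 0.0918
```

>>> apply_moves:
  motion:
    - {"offset": [10,-10,0],"rotation": [0,0,0]}
    - {"offset": [20,-20,0],"rotation": [0,0,0]}
    - {"offset": [25,-20,0],"rotation": [0,0,0]}
    - {"offset": [25,-20,0],"rotation": [0,0,0]}
    - {"offset": [25,-20,0],"rotation": [0,0,0]}
    - {"offset": [25,-20,0],"rotation": [0,0,0]}
    - {"offset": [25,-20,0],"rotation": [0,0,0]}
    - {"offset": [25,-10,0],"rotation": [0,0,0]}
    - {"offset": [20,0,0],"rotation": [0,0,0]}
    - {"offset": [10,0,0],"rotation": [0,0,0]}
    - {"offset": [0,0,0],"rotation": [0,0,0]}
    - {"offset": [0,0,0],"rotation": [0,0,0]}

```text
time: 38.02
tool_pos: [0.4594, 0.3161, 0.2515]
tool_rot: [-3.13, 0.003, 1.567]
contact_force: [-0.0, -0.4, 0.1]
opening: 0.0915
```

```bash
python3 look.py pics/l7.png; python3 - <<'E'
from cell import *
import numpy as np
for n in("scene","top"):
    p=read_camera(n)
    for q in["can_red_mid","can_white_mid","can_blue_mid","can_green_mid","tape_roll","wrench","jar"]:
        print(q,[(np.round(d["location"],3).tolist(),round(d["score"],2)) for d in tip_of(q,p)[:1]])
E
```

```text
38.0167 [0.4594 0.3161 0.2515] [-3.1300e+00  3.1000e-03  1.5674e+00] [-0.02 -0.43  0.1 ] 0.09150981024167944
can_red_mid [([0.618, -0.148, 0.069], 0.6)]
can_white_mid [([0.622, -0.063, 0.065], 0.88)]
can_blue_mid [([0.618, 0.016, 0.07], 0.64)]
can_green_mid [([0.616, 0.098, 0.065], 0.76)]
tape_roll [([0.537, 0.384, -0.001], 0.96)]
wrench [([0.398, -0.358, 0.003], 0.51)]
jar [([0.617, -0.024, 0.002], 0.73)]
can_red_mid [([0.62, -0.149, 0.068], 0.93)]
can_white_mid [([0.623, -0.068, 0.069], 0.79)]
can_blue_mid []
can_green_mid [([0.619, 0.096, 0.074], 0.85)]
tape_roll [([0.535, 0.387, -0.001], 0.7)]
wrench [([0.405, -0.36, -0.0], 0.68)]
jar [([0.56, -0.393, 0.0], 0.62)]
```

View pics/l7.png

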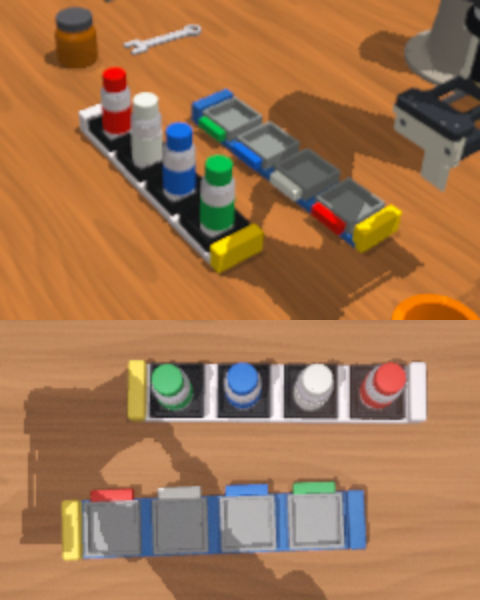

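The picture shows all four cans upright in their cells. From the carrier's yellow end they run green, blue, white, red. The holders are empty, and the gripper is open and clear.

```bash
python3 -c "
from cell import *
print(hand_in())"
```

```text
the job is handed in; nothing more can be done
None
```

All four cans are now in the metal carrier in reverse order, and I handed the job in after about 38 s of the 120 s allowed. Counting from the carrier's yellow end, the cells hold green, blue, white and red; in the rack the order from its yellow end was red, white, blue, green.

- **Set-down:** I lowered each can in steps of about 1 mm or less until it touched its cell floor, where the measured force was about 4–6 N. I then released it and lifted straight up.
- **Final pictures:** Both cameras show all four cans upright in their cells and the rack holders empty. The gripper was open and well clear.
- **Can positions:** The detector put the cans 63–74 mm above the bench, against the expected 68 mm, and within a few mm of the cell centres. It missed the blue can in the top view, but that can shows clearly in the picture and was found in the scene view.
- **Tape, wrench and jar:** They read where they started, within the detector's error, with one disagreement. In the scene view the "jar" detection fell on the carrier. The top view gave the jar's original position, and the scene picture shows the jar still in place.

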